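# Lock out the test pump's switch

### The job

Lock out the test pump's rocker switch: press the spring safety catch (the long paddle on top of the pump) well down with one fingertip and, while keeping it down, push the upright tab of the shutter bolt beside it with the other fingertip, until the bolt is fully home over the switch. Keep the catch down until the bolt is home, then let go so that the catch springs back up behind it. Do not grip or lift anything, do not tip the switch, and leave the parts standing around the pump alone.

Things in the scene. Friction and masses are not known exactly. Their poses are not given: they have to be found in the camera images.
- pump: grey pump housing fixed to the bench, 200 x 150 mm, 85 mm high; origin at the centre of its underside, z up. The bolt slides along its +x. On its flat top lie the catch (middle line at y = +27 mm) and the bolt (y = -27 mm). Two guides beside the bolt's shutter (x = -28 to +64 mm, y = -48 and -6 mm) end 99 mm above the bench; behind the tab the top is bare.
- catch (a joint): how far the spring catch is pressed down: 0 up, 0.012 m at its lower stop. Spring about 3 N at first, 7 N at the bottom; it rises by itself when released. Its side tooth blocks the bolt unless it is down more than 5 mm; hold it 7 mm or more down (8 to 10 is safe) during the whole slide.
- catch_top (a point): centre of the flat aluminium paddle that is pressed, 95 mm long along the pump's x, 26 mm wide; the point lies on its top face, 34 mm above the housing's top (119 mm above the bench) when up, and sinks with it. A fingertip may slide along it.
- bolt (a joint): how far the bolt is slid towards +x of the pump: 0 fully back, 0.040 m home at the stop. Starts at 0 to 3 mm; with the catch up it can move only to 4 mm. Sliding friction about 2 N; it stays where it is left. Beyond 36 mm the catch can rise behind it.
- tab_face (a point): steel bolt's upright push tab, 6 mm thick, 34 mm wide, top edge 46 mm above the housing's top: this point is the middle of the face to push (it faces the pump's -x; at pump x = -45 mm with the bolt fully back), 34 mm above the housing's top; moves with the bolt. A flat shutter reaches forward from the tab; a lug 20 to 30 mm above the housing's top reaches sideways towards the catch.
- rocker (a joint): black rocker switch: 0 off (as it starts), 0.2 rad on; stiff, stays where left.
- rocker_mid (a point): middle of the top of the black rocker, 30 x 20 mm, 7 mm above the housing's top, ahead of the bolt's shutter; covered by the shutter when the bolt is home.
- regulator: glossy white regulator, 84 mm across, 62 mm high, with a short brass stub at its side; loose; origin at the centre of its underside, z up
- gauge: stainless pressure gauge lying face up, 64 mm across, 30 mm high, short stem at its side; loose; origin at the centre of its underside, z up
- flare_nut: brass hexagon flare nut, 28 mm across, 24 mm high; loose; origin at the centre of its underside, z up
- safety_cap: green polymer cap, 36 mm across, 30 mm high; loose; origin at the centre of its underside, z up
Not all that is in view belongs to the job. Of the things shaped like the gauge, the stainless one is meant.

How it is judged:
On the way, in this order (a step that is already met when the one before it is completed fails the run):
1. a finger holds the catch down while the bolt is still back (value of joint catch above 0.006 m and value of joint bolt below 0.01 m and contact force between the fingers and catch above 0.5 N), for 0.1 s.
2. a finger pushes the bolt while the catch is held down by a finger (value of joint catch above 0.006 m and value of joint bolt above 0.01 m and contact force between the fingers and bolt above 0.3 N and contact force between the fingers and catch above 0.5 N), for 0.05 s.
3. the bolt is home with the catch still held down (value of joint catch above 0.006 m and value of joint bolt above 0.0355 m), for 0.05 s.
At the end, for the whole second after the job is handed in: The bolt is home over the switch (slid at least 35.5 of its 40 mm), the catch has sprung up behind it (within 2 mm of fully up), the rocker is still off (under 0.08 rad), and the four loose parts are at rest within 15 mm of where they stood (value of joint bolt above 0.0355 m and value of joint catch below 0.002 m and value of joint rocker below 0.08 rad and distance of each of regulator, gauge, flare_nut, safety_cap from where it was at the start of the episode below 0.015 m and linear speed of each of regulator, gauge, flare_nut, safety_cap below 0.02 m/s); the robot touches nothing.
It fails at once if the bolt travels (between 10 and 32 mm) while the catch is not held down (less than 6 mm) (value of joint bolt between 0.01 and 0.032 m and value of joint catch below 0.006 m).
It fails at once if the rocker switch is tipped towards on (value of joint rocker above 0.08 rad).
It fails at once if a thing standing beside the pump is moved more than 15 mm, lifted or knocked over (distance of any of regulator, gauge, flare_nut, safety_cap from where it was at the start of the episode above 0.015 m or angle between any of regulator, gauge, flare_nut, safety_cap's own z axis and vertical above 0.3 rad).
It also fails if it takes over 32 s, if anything falls off the work surface, if the arm or the gripper's body presses on something with over 40 N, if the wrist force passes 120 N, or if a joint passes its speed limit or range.

### The arm

A 7-joint arm with a two-finger parallel gripper is mounted at the origin on the work surface. World frame = base frame: x ahead of the robot, y to its left, z up, the work surface at z = 0. Lengths are in m, angles in rad, forces in N, time in s.
With the tool pointing down it reaches from about 0.4 to 0.875 m from the base axis. Payload 6.5 kg.
Tool frame: the origin (TCP) lies between the finger pads; the fingertips stand 19 mm ahead of it and the grasp point (between the pads) is the TCP; z points along the fingers, y is the line along which they close (so a half turn about z gives the same grasp; the last joint's range is limited). The gripper opens to 88 mm and grips with 3 to 60 N. Pads are 18 mm wide; open, the fingers measure 123 mm over their backs; the gripper's body (75 mm by 187 mm) begins 45 mm behind the grasp point.
Start: joints at [-0.066, 0.536, -0.004, 1.538, 0.003, 1.067, -0.071], TCP at [0.65, 0, 0.258] pointing down, gripper open.
Joint ranges: [-2.7, 2.7], [-0.37, 2.16], [-1.27, 1.26], [0.24, 2.4], [-1.31, 4.45], [0.19, 1.91], [-2.76, 2.76]. Speed limits (rad/s): [2.39, 2.39, 3.14, 3.14, 3.14, 3.14, 3.14].

### API

Orientations are given as a 3x3 rotation matrix whose columns are the frame's x, y, z axes.
In Python, from cell import bot, eyes gives the robot as it stands.
- The arm moves only by the tool jog_arm, never from a script. Its argument "plan" is a list that holds one entry, the list of rows, each a list of 6 numbers: the shift along the tool's x, y, z each as a share of 30 cm, from -1 to 1, then the turn, a rotation vector about the tool's x, y, z each as a share of 90 degrees, from -1 to 1. A call has 1 to 10 rows; each row is the pose to reach, as a shift and turn from the pose commanded when the call began, along the tool's axes at that moment; what a row does not reach only later rows make up. A row lasts 1/8 s, in which the tool goes at most 62.5 mm and 10.7 degrees, less where a joint would pass 70% of its speed; a pose out of reach is approached as far as the arm can. A call with a number of a shift or a turn outside -1 to 1 is refused whole. A call with a gripper value outside its range is refused whole. "jaw" is the opening, from 0 (shut) to 1 (fully open), set as the call begins (left out, the last holds). The fingers move at their own pace and stop on an object; "squeeze" is the grip in N (left out, the last holds). Time passes only in rows, so rows that repeat a pose let the fingers close. It gives the time, the measured TCP pose, the force, the opening and the grip force at its end, in the units of the state.
- bot.sense(): the state, without advancing time (a new reading comes with each control period).
- eyes.capture(name): name is "scene" or "side" or "wrist"; returns the picture (384x512x3 uint8, red, green, blue); there is no depth.
- eyes.camera_model(name): a dict with "camera_matrix" (3x3 intrinsics, pixels), "R" (3x3) and "t" (3): a world point X has camera coordinates R X + t; the wrist camera has in their place "mount" (4x4, takes a point from camera to tool coordinates, whose origin is the TCP and whose axes are the flange's). Camera axes: x right, y down, z forward; pixel columns grow to the right and rows downward; lengths in m; the calibration is good to about 2 mm. A picture is of the moment at which its call begins: read the wrist's pose just before it. camera_model takes no time and is no camera call.
- bot.sign_off(): hands the job in; it is judged then, once.
The state is a dict: "time_s": time; "joint_pos": joint angles; "qd": joint speeds; "joint_efforts": joint torques, N m; "eef_pos": TCP position; "tcp_rot": TCP orientation; "contact_force": force on the tool from outside, world axes, zero at the start; "torque": the same for the moment, N m; "finger_gap": finger opening in m; "grip_force": force on a finger pad.
Only numpy, scipy, OpenCV 4.12 (cv2) and the standard library are available. Lean on these libraries where they do the work, as an engineer would, in place of code of your own. Each camera call takes 0.05 s, during which the arm holds its last target. There are 200 camera calls.

## Working session

There is one attempt and no reset: what is moved stays moved. The work goes in short steps, Python scripts to look and compute and a tool call to move; the robot and the scene stay as the last step left them, time stands still between calls to the robot, and variables do not carry over. Pictures are saved under pics/ and viewed, at most 10 in all, crops included, and the job is handed in when it is done.

Besides the shell and the picture viewer there is one more tool, called after "Request:" by a JSON object that holds its "fn" and its "kwargs". jog_arm: Moves the arm, as the interface text tells. Its arguments: {"type":"object","properties":{"plan":{"type":"array"},"jaw":{"type":"number"},"squeeze":{"type":"number"}},"required":["plan"]}

```bash
mkdir -p pics; python3 - <<'E'
from cell import bot, eyes
import cv2,numpy as np
s=bot.sense();print(s)
a=eyes.capture("scene");b=eyes.capture("side");w=eyes.capture("wrist")
for n,i in zip(("scene","side","wrist"),(a,b,w)):
    cv2.imwrite(f"pics/{n}0.png",i[:,:,::-1]); print(n,eyes.camera_model(n))
cv2.imwrite("pics/ab.png",cv2.resize(a,(800,600),interpolation=cv2.INTER_CUBIC)[:,:,::-1])
cv2.imwrite("pics/bb.png",cv2.resize(b,(800,600),interpolation=cv2.INTER_CUBIC)[:,:,::-1])
E
```

```text
{'time_s': 0.0, 'joint_pos': array([-0.06619657,  0.53711203, -0.00446475,  1.53885551,  0.00258735,
        1.06732058, -0.07120368]), 'qd': array([-2.94976280e-04, -7.59956602e-04,  5.48745146e-04,  2.00888658e-03,
       -7.13800786e-04,  5.74119134e-04,  4.25952060e-05]), 'joint_efforts': array([-1.69933578e-04, -5.70981932e+01,  9.90184285e-01, -2.51597965e+01,
       -5.62433247e-02,  1.80829730e-02,  2.02785413e-04]), 'eef_pos': array([6.49419361e-01, 2.28328607e-06, 2.56880755e-01]), 'tcp_rot': array([[-8.12186389e-05,  9.99998574e-01, -1.68679632e-03],
       [ 9.99999992e-01,  8.10498088e-05, -1.00157290e-04],
       [-1.00020432e-04, -1.68680444e-03, -9.99998572e-01]]), 'contact_force': array([ 0.22830823,  0.15814951, -0.79643789]), 'torque': array([-0.03097737,  0.01935523,  0.00104585]), 'grip_force': 0.0, 'finger_gap': 0.08784959983006552}
scene {'camera_matrix': array([[461.76763305,   0.        , 251.88236222],
       [  0.        , 461.76763305, 188.50364237],
       [  0.        ,   0.        ,   1.        ]]), 'R': array([[ 0.75886681,  0.65121792, -0.00603241],
 
[... 358 characters left out ...]
810769 ,  0.01033391],
       [-0.06066918,  0.64914409, -0.75824218],
       [ 0.05476773, -0.75633226, -0.6518911 ]]), 't': array([0.60245804, 0.05344413, 1.26080194])}
wrist {'camera_matrix': array([[316.80136228,   0.        , 256.2669948 ],
       [  0.        , 316.80136228, 194.67074768],
       [  0.        ,   0.        ,   1.        ]]), 'mount': array([[-4.78861959e-04, -9.49911595e-01, -3.12518372e-01,
         8.20639201e-02],
       [ 9.99999789e-01, -3.17664913e-04, -5.66713157e-04,
         1.61746271e-03],
       [ 4.39051277e-04, -3.12518577e-01,  9.49911546e-01,
        -1.26511478e-01],
       [ 0.00000000e+00,  0.00000000e+00,  0.00000000e+00,
         1.00000000e+00]])}
```

View pics/ab.png

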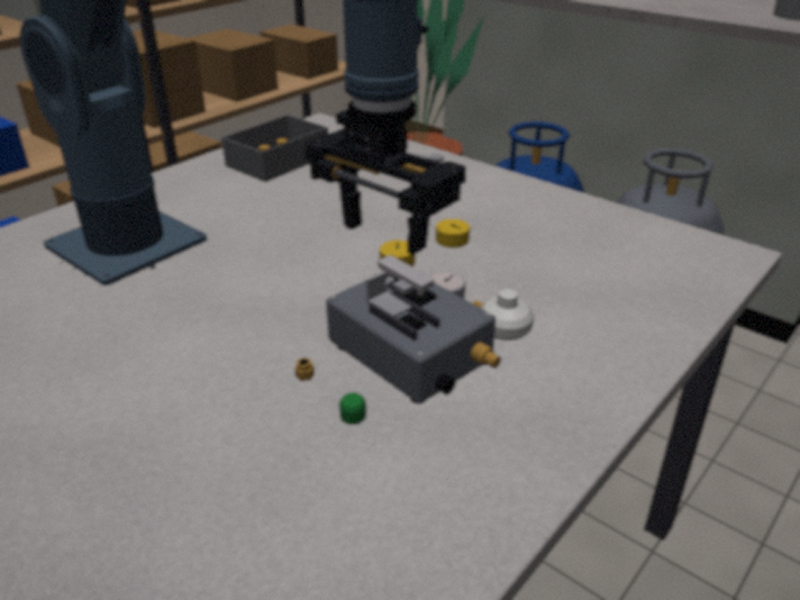

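View pics/bb.png

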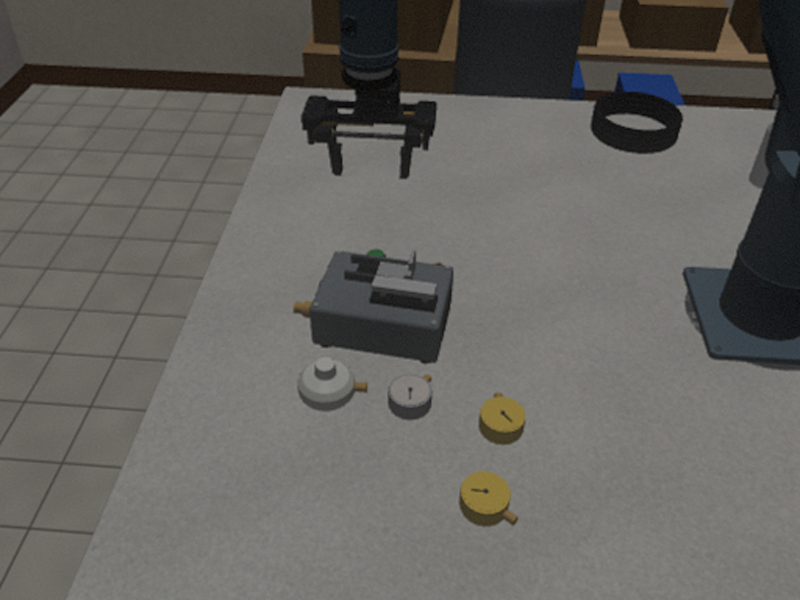

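The scene picture shows the pump at about (410,330). In the side picture it is at about (383,300), with the paddle at (404,288) and the tab at (413,262). The stainless/white gauge is at side (410,392). Two yellow look-alikes are at (502,418) and (486,495). The pump's +x points away from the robot. I'll enlarge both views.

```bash
python3 - <<'E'
import cv2
s=cv2.imread("pics/side0.png")[155:235,190:300]
cv2.imwrite("pics/sc.png",cv2.resize(s,None,fx=7,fy=7,interpolation=cv2.INTER_CUBIC))
s=cv2.imread("pics/scene0.png")[160:256,200:325]
cv2.imwrite("pics/cc.png",cv2.resize(s,None,fx=6,fy=6,interpolation=cv2.INTER_CUBIC))
w=cv2.imread("pics/wrist0.png")
cv2.imwrite("pics/wc.png",cv2.resize(w,(800,600)))
E
```

```text
(no output)
```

View pics/sc.png

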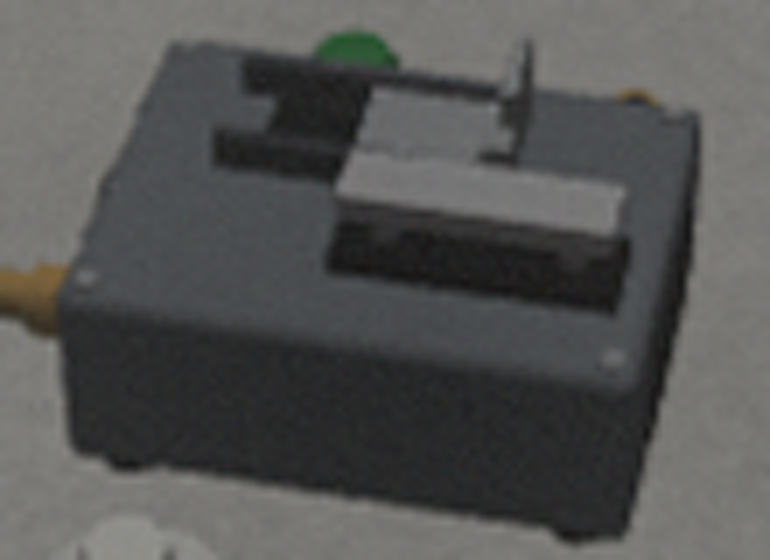

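View pics/cc.png

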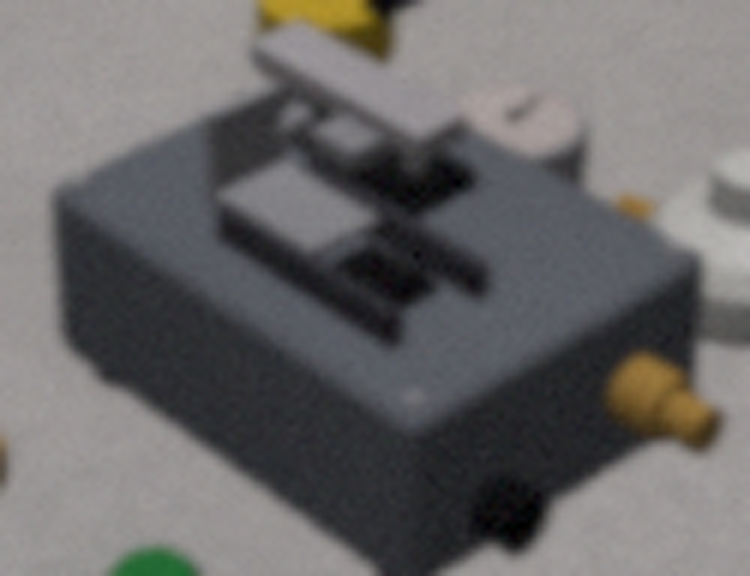

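View pics/wc.png

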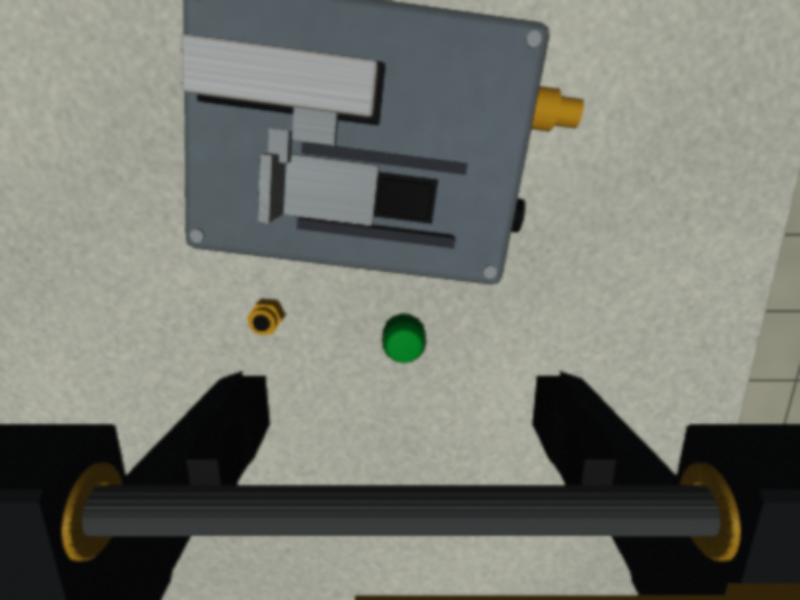

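In the wrist view (800 px wide) the pump top corners are at (548,25), (500,282) and (188,245), the guide ends at (302,148), (467,168), (298,225) and (455,242), and the tab's top back edge is near (259,188). In the side crop the paddle corners are at (350,150), (625,185), (612,237) and (337,200). Next is a joint fit of the pump pose.

```bash
cat > fit.py <<'E'
from cell import bot, eyes
import numpy as np
from scipy.optimize import least_squares
s=bot.sense();T=np.eye(4);T[:3,:3]=s['tcp_rot'];T[:3,3]=s['eef_pos']
cm={n:eyes.camera_model(n) for n in("scene","side","wrist")}
M=np.linalg.inv(T@cm["wrist"]["mount"]);cm["wrist"]["R"]=M[:3,:3];cm["wrist"]["t"]=M[:3,3]
def proj(n,X):
    c=cm[n];p=c["camera_matrix"]@(c["R"]@X+c["t"]);return p[:2]/p[2]
S=lambda u,v:(190+u/7,155+v/7)
C=lambda u,v:(200+u/6,160+v/6)
W=lambda u,v:(u*.64,v*.64)
# cam,pixel,pump pt, kind (0 fixed,1 catch,2 bolt)
O=[("side",S(185,42),(100,-75,85),0),("side",S(697,113),(-100,-75,85),0),("side",S(635,388),(-100,75,85),0),("side",S(62,308),(100,75,85),0),
("scene",C(58,190),(-100,-75,85),0),("scene",C(425,432),(100,-75,85),0),("scene",C(702,257),(100,75,85),0),
("wrist",W(550,22),(100,75,85),0),("wrist",W(500,284),(100,-75,85),0),("wrist",W(186,246),(-100,-75,85),0),
("wrist",W(300,147),(-28,-6,99),0),("wrist",W(467,167),(64,-6,99),0),("wrist",W(298,226),(-28,-48,99),0),("wrist",W(455,243),(64,-48,99),0),
("side",S(350,150),(47.5,14,119),1),("side",S(626,185),(-47.5,14,119),1),("side",S(612,237),(-47.5,40,119),1),("side",S(337,200),(47.5,40,119),1),
("scene",C(255,46),(-47.5,14,119),1),("scene",C(300,20),(-47.5,40,119),1),("scene",C(470,112),(47.5,40,119),1),("scene",C(415,142),(47.5,14,119),1),
("wrist",W(381,61),(47.5,40,119),1),("wrist",W(374,117),(47.5,14,119),1),
("wrist",W(259,154),(-45,-10,131),2),("wrist",W(258,222),(-45,-44,131),2)]
def res(p,full=False):
    x,y,a,cx,b=p;r=[]
    for n,uv,q,k in O:
        q=np.array(q)/1e3
        if k: q[0]+= (cx if k==1 else b)
        X=np.array([x+np.cos(a)*q[0]-np.sin(a)*q[1],y+np.sin(a)*q[0]+np.cos(a)*q[1],q[2]])
        r.append(proj(n,X)-uv)
    r=np.array(r);return r if full else r.ravel()
f=least_squares(res,[.65,.15,-.1,0,0],loss="soft_l1")
print(f.x.round(4));
for o,e in zip(O,res(f.x,True)):print(o[0],o[2],e.round(1))
x,y,a,cx,b=f.x
for nm,q in(("catch",(cx,.027,.119)),("tab",(-.045+b,-.027,.119)),("rocker",(.04,-.027,.092))):
    print(nm,(x+np.cos(a)*q[0]-np.sin(a)*q[1]).round(4),(y+np.sin(a)*q[0]+np.cos(a)*q[1]).round(4),q[2])
E
python3 fit.py
```

```text
[ 0.6245  0.0815 -0.1198 -0.0358  0.0035]
side (100, -75, 85) [-3.8 -2.2]
side (-100, -75, 85) [-0.  -1.9]
side (-100, 75, 85) [-0.8 -0.6]
side (100, 75, 85) [-3.2 -1.6]
scene (-100, -75, 85) [-3.4 -0.8]
scene (100, -75, 85) [-2.6 -0.6]
scene (100, 75, 85) [ 0.9 -0.9]
wrist (100, 75, 85) [ 2.5 -1.9]
wrist (100, -75, 85) [1.5 2. ]
wrist (-100, -75, 85) [-3.2  2.4]
wrist (-28, -6, 99) [0.2 0.3]
wrist (64, -6, 99) [-0.6  0.8]
wrist (-28, -48, 99) [-1.2 -1.5]
wrist (64, -48, 99) [-0.3 -0.3]
side (47.5, 14, 119) [-1.9 -1.4]
side (-47.5, 14, 119) [-1.7 -0.9]
side (-47.5, 40, 119) [-1.5 -1.1]
side (47.5, 40, 119) [-2.5 -1.5]
scene (-47.5, 14, 119) [-2.  -0.8]
scene (-47.5, 40, 119) [-1.1 -0.4]
scene (47.5, 40, 119) [-0.4  0. ]
scene (47.5, 14, 119) [ 0.3 -0.6]
wrist (47.5, 40, 119) [-0.8 -1.1]
wrist (47.5, 14, 119) [ 0.1 -0.5]
wrist (-45, -10, 131) [ 0.3 -0.4]
wrist (-45, -44, 131) [-0.3  0.3]
catch 0.5921 0.1126 0.119
tab 0.58 0.0596 0.119
rocker 0.6609 0.0499 0.092
```

Request:
{"fn": "jog_arm", "kwargs": {"plan": [[[0.295, -0.277, 0.19, 0, 0, -0.923], [0.295, -0.277, 0.19, 0, 0, -0.923], [0.295, -0.277, 0.19, 0, 0, -0.923], [0.295, -0.277, 0.19, 0, 0, -0.923], [0.295, -0.277, 0.19, 0, 0, -0.923], [0.295, -0.277, 0.19, 0, 0, -0.923], [0.295, -0.277, 0.19, 0, 0, -0.923], [0.295, -0.277, 0.19, 0, 0, -0.923], [0.295, -0.277, 0.19, 0, 0, -0.923], [0.295, -0.277, 0.19, 0, 0, -0.923]]], "jaw": 0.43}}

```text
time_s: 1.4
eef_pos: [0.5668, 0.0884, 0.2006]
tcp_rot: [[-0.992, 0.123, -0.0], [0.123, 0.992, -0.0], [0.0, -0.0, -1.0]]
contact_force: [-0.2, -0.4, 0.0]
finger_gap: 0.0381
grip_force: 0.0
```

```bash
python3 - <<'E'
from cell import bot, eyes
import cv2,numpy as np
s=bot.sense();T=np.eye(4);T[:3,:3]=s['tcp_rot'];T[:3,3]=s['eef_pos']
w=eyes.capture("wrist");print(s['time_s'],s['eef_pos'],s['tcp_rot'],s['finger_gap'],s['contact_force'])
c=eyes.camera_model("wrist");M=np.linalg.inv(T@c["mount"])
np.savez("w1.npz",M=M,K=c["camera_matrix"])
x,y,a=.6245,.0815,-.1198
im=cv2.resize(w,(800,600),interpolation=cv2.INTER_CUBIC)[:,:,::-1].copy()
for q in [(-83.3,14,119),(-83.3,40,119),(11.7,14,119),(11.7,40,119),(-41.5,-10,131),(-41.5,-44,131),(64,-6,99),(64,-48,99),(-100,-75,85),(100,-75,85)]:
    q=np.array(q)/1e3
    X=np.array([x+np.cos(a)*q[0]-np.sin(a)*q[1],y+np.sin(a)*q[0]+np.cos(a)*q[1],q[2]])
    p=c["camera_matrix"]@(M[:3,:3]@X+M[:3,3]);p=p[:2]/p[2]/.64;print((q*1e3).round(),p.round())
    cv2.circle(im,tuple(int(v) for v in p),3,(0,0,255),1)
cv2.imwrite("pics/w1.png",im)
E
```

```text
1.4 [0.56681888 0.08841385 0.20058792] [[-9.92363463e-01  1.23347868e-01 -2.47711937e-04]
 [ 1.23347890e-01  9.92363488e-01 -7.59202777e-05]
 [ 2.36455677e-04 -1.05895254e-04 -9.99999966e-01]] 0.03811901258716417 [-0.2335331  -0.40284791  0.02894725]
[-83.  14. 119.] [431. 274.]
[-83.  40. 119.] [490. 274.]
[ 12.  14. 119.] [428. 461.]
[ 12.  40. 119.] [480. 460.]
[-42. -10. 131.] [376. 374.]
[-42. -44. 131.] [298. 374.]
[64. -6. 99.] [389. 518.]
[ 64. -48.  99.] [315. 518.]
[-100.  -75.   85.] [245. 224.]
[100. -75.  85.] [278. 550.]
```

View pics/w1.png

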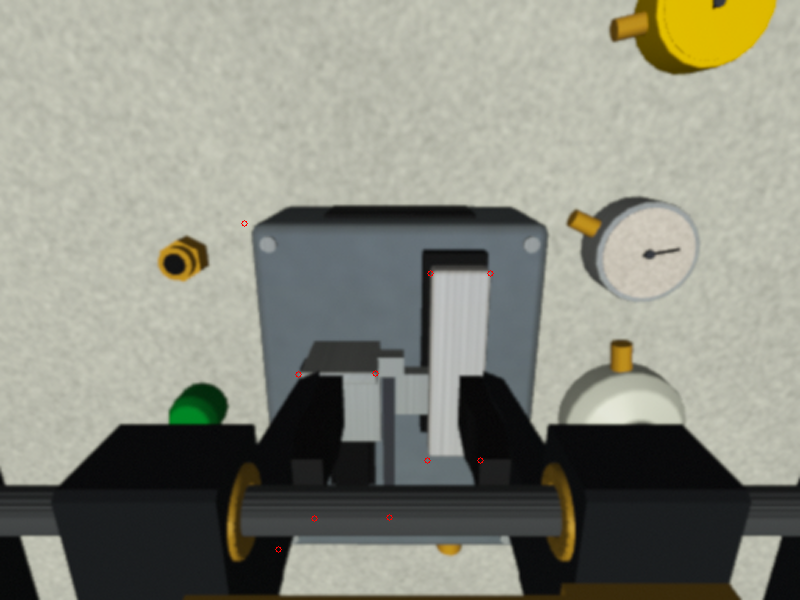

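The wrist view shows the paddle corners at (431,272) and (490,272) and the tab's top edge at y≈373, both within a few pixels of prediction. The stainless gauge at (640,250) and the white regulator are clear of the fingers. Next I lower onto the paddle.

Request:
{"fn": "jog_arm", "kwargs": {"plan": [[[0, 0, 0.12, 0, 0, 0], [0, 0, 0.19, 0, 0, 0], [0, 0, 0.215, 0, 0, 0], [0, 0, 0.23, 0, 0, 0], [0, 0, 0.24, 0, 0, 0], [0, 0, 0.24, 0, 0, 0], [0, 0, 0.24, 0, 0, 0]]], "jaw": 0.48}}

```text
time_s: 2.33
eef_pos: [0.5668, 0.0886, 0.1294]
tcp_rot: [[-0.993, 0.121, 0.0], [0.121, 0.993, -0.0], [-0.0, -0.0, -1.0]]
contact_force: [-4.4, -0.8, 4.7]
finger_gap: 0.0422
grip_force: 2.7
```

```bash
python3 - <<'E'
from cell import bot, eyes
import cv2
s=bot.sense();print(s['eef_pos'],s['contact_force'],s['torque'])
a=eyes.capture("side")[130:230,190:310];b=eyes.capture("wrist")[100:356,100:420]
cv2.imwrite("pics/p1.png",cv2.resize(cv2.hconcat([cv2.resize(a,(400,333)),cv2.resize(b,(400,333))]),(800,600))[:,:,::-1]) if 0 else cv2.imwrite("pics/p1.png",cv2.hconcat([cv2.resize(a,(400,340),interpolation=cv2.INTER_CUBIC),cv2.resize(b,(400,340),interpolation=cv2.INTER_CUBIC)])[:,:,::-1])
E
```

```text
[0.56683522 0.08858736 0.12943929] [-4.37035066 -0.84498077  4.74225667] [0.08894681 0.82845759 0.08459482]
```

View pics/p1.png

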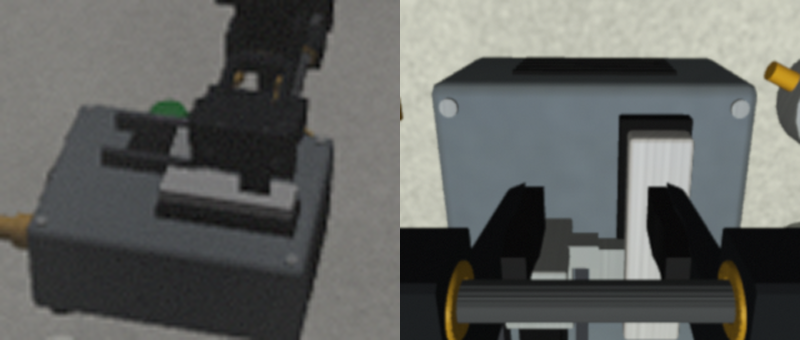

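The side view shows the fingertip on the paddle near its −x third with the paddle sunk. The force of 4.7 N suggests 5 to 9 mm of travel. I'll feel for the lower stop in small steps.

Request:
{"fn": "jog_arm", "kwargs": {"plan": [[[0, 0, 0.005, 0, 0, 0], [0, 0, 0.005, 0, 0, 0], [0, 0, 0.005, 0, 0, 0]]]}}

```text
time_s: 2.8
eef_pos: [0.567, 0.0886, 0.1281]
tcp_rot: [[-0.993, 0.121, 0.0], [0.121, 0.993, -0.0], [-0.0, 0.0, -1.0]]
contact_force: [-4.2, -0.4, 5.6]
finger_gap: 0.0422
grip_force: 2.9
```

Request:
{"fn": "jog_arm", "kwargs": {"plan": [[[0, 0, 0.005, 0, 0, 0], [0, 0, 0.005, 0, 0, 0], [0, 0, 0.005, 0, 0, 0]]]}}

```text
time_s: 3.18
eef_pos: [0.567, 0.0886, 0.1266]
tcp_rot: [[-0.993, 0.121, 0.001], [0.121, 0.993, -0.0], [-0.001, 0.0, -1.0]]
contact_force: [-4.2, -0.5, 6.0]
finger_gap: 0.0422
grip_force: 3.2
```

Request:
{"fn": "jog_arm", "kwargs": {"plan": [[[-0.01, 0, 0, 0, 0, 0], [-0.02, 0, 0, 0, 0, 0], [-0.03, 0, 0, 0, 0, 0], [-0.04, 0, 0, 0, 0, 0], [-0.05, 0, 0, 0, 0, 0], [-0.06, 0, 0, 0, 0, 0], [-0.07, 0, 0, 0, 0, 0]]]}}

```text
time_s: 4.05
eef_pos: [0.5869, 0.0865, 0.1265]
tcp_rot: [[-0.993, 0.12, -0.002], [0.12, 0.993, 0.0], [0.002, -0.0, -1.0]]
contact_force: [-7.3, 0.8, 8.4]
finger_gap: 0.0424
grip_force: 4.3
```

```bash
python3 - <<'E'
from cell import bot, eyes
import cv2
s=bot.sense();print(s['eef_pos'],s['contact_force'],s['torque'])
a=eyes.capture("side")[130:230,190:310];b=eyes.capture("wrist")[100:356,100:420]
cv2.imwrite("pics/p2.png",cv2.hconcat([cv2.resize(a,(400,340),interpolation=cv2.INTER_CUBIC),cv2.resize(b,(400,340),interpolation=cv2.INTER_CUBIC)])[:,:,::-1])
E
```

```text
[0.58689375 0.08653009 0.1265049 ] [-7.29553399  0.84010336  8.38810077] [0.16777934 1.33330996 0.05352853]
```

View pics/p2.png

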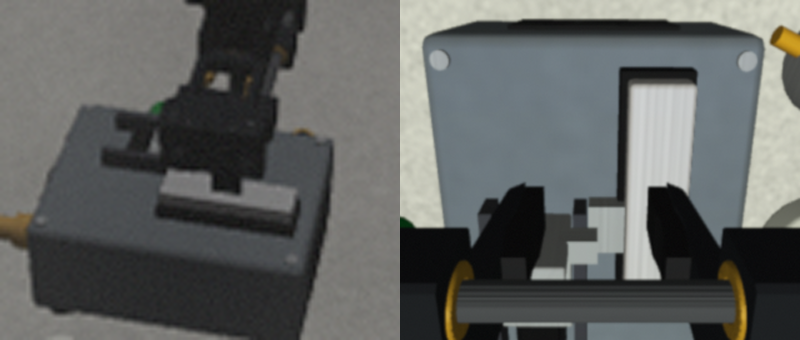

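The tab (wrist crop about (570,215)) is now moving with the fingertip, and the paddle is still down. I'll continue the slide.

Request:
{"fn": "jog_arm", "kwargs": {"plan": [[[-0.01, 0, 0, 0, 0, 0], [-0.02, 0, 0, 0, 0, 0], [-0.03, 0, 0, 0, 0, 0], [-0.04, 0, 0, 0, 0, 0], [-0.05, 0, 0, 0, 0, 0], [-0.06, 0, 0, 0, 0, 0], [-0.065, 0, 0, 0, 0, 0], [-0.07, 0, 0, 0, 0, 0]]]}}

```text
time_s: 5.15
eef_pos: [0.6077, 0.0839, 0.1265]
tcp_rot: [[-0.993, 0.121, -0.002], [0.121, 0.993, 0.0], [0.002, -0.0, -1.0]]
contact_force: [-7.0, 0.3, 7.5]
finger_gap: 0.0424
grip_force: 4.2
```

Request:
{"fn": "jog_arm", "kwargs": {"plan": [[[-0.005, 0, 0, 0, 0, 0], [-0.01, 0, 0, 0, 0, 0], [-0.01, 0, 0, 0, 0, 0]]]}}

```text
time_s: 5.52
eef_pos: [0.608, 0.0839, 0.1265]
tcp_rot: [[-0.993, 0.121, -0.007], [0.121, 0.993, -0.0], [0.007, -0.001, -1.0]]
contact_force: [-17.3, -0.1, 15.0]
finger_gap: 0.0426
grip_force: 10.2
```

Request:
{"fn": "jog_arm", "kwargs": {"plan": [[[-0.005, 0, 0, 0, 0, 0], [-0.01, 0, 0, 0, 0, 0], [-0.01, 0, 0, 0, 0, 0]]]}}

```text
time_s: 5.9
eef_pos: [0.6081, 0.0839, 0.1264]
tcp_rot: [[-0.993, 0.121, -0.013], [0.121, 0.993, -0.001], [0.013, -0.003, -1.0]]
contact_force: [-25.5, 0.7, 25.1]
finger_gap: 0.0422
grip_force: 16.0
```

Hard stop felt at 41 mm of travel, so the bolt should be home. I'll unload, then lift.

Request:
{"fn": "jog_arm", "kwargs": {"plan": [[[0.02, 0, 0, 0, 0, 0], [0.025, 0, -0.005, 0, 0, 0], [0.025, 0, -0.03, 0, 0, 0], [0.025, 0, -0.06, 0, 0, 0], [0.025, 0, -0.12, 0, 0, 0], [0.1, 0, -0.25, 0, 0, 0], [0.2, 0, -0.35, 0, 0, 0], [0.2, 0, -0.35, 0, 0, 0], [0.2, 0, -0.35, 0, 0, 0]]]}}

```text
time_s: 7.02
eef_pos: [0.5555, 0.0895, 0.2308]
tcp_rot: [[-0.993, 0.121, 0.001], [0.121, 0.993, -0.0], [-0.001, -0.0, -1.0]]
contact_force: [1.7, -0.3, 0.8]
finger_gap: 0.0421
grip_force: 0.0
```

```bash
python3 - <<'E'
from cell import bot, eyes
import cv2
s=bot.sense();print(s['time_s'],s['eef_pos'],s['contact_force'])
a=eyes.capture("side")[140:230,190:310];b=eyes.capture("wrist")
cv2.imwrite("pics/p3.png",cv2.hconcat([cv2.resize(a,(400,300),interpolation=cv2.INTER_CUBIC),cv2.resize(b,(400,300),interpolation=cv2.INTER_CUBIC)])[:,:,::-1])
E
```

```text
7.025 [0.55550523 0.08953414 0.23079877] [ 1.67889197 -0.28996053  0.75626515]
```

View pics/p3.png

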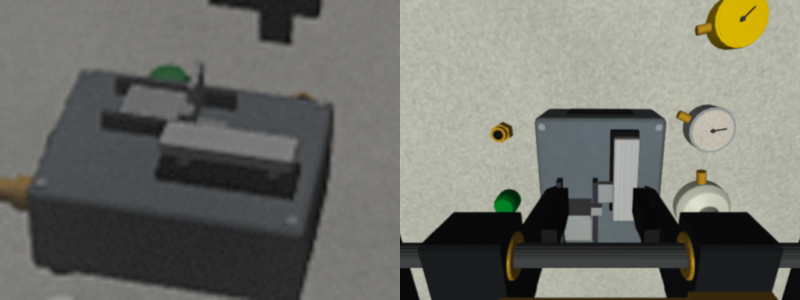

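The side crop shows the bolt forward with its tab top at (200,63), about 37 to 40 mm ahead of its start. The paddle is back at its original pixel height, and the loose parts have not moved.

```bash
python3 -c "
from cell import bot
print(bot.sign_off())"
```

```text
the job is handed in; nothing more can be done
None
```

I pushed the bolt to its hard stop over the switch with the catch held down. The catch then sprang back up behind it, the loose parts did not move, and the job was handed in at about 7 s; the hand-in returned no verdict.

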